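Put the washing things back in the box by the basin

TASK

Put the washing things away in the grey box beside the basin, each in its own compartment: the wooden comb lying flat in the blue one, the green soap holder flat and open side up in the white one, the steel tumbler standing upright in the yellow one and the amber bottle standing upright in the red one. Each must rest wholly inside its compartment, on its floor. The black comb and the green bottle are someone else's: leave them where they are.

Things in the scene. Friction and masses are not known exactly. Their poses are not given: they have to be found in the camera images.
- comb_wood_c (a point): Brown wooden hair comb lying flat, teeth on its -y side, 108 mm long (its x axis), 36 mm wide (y), 12 mm thick (z, up). Point: its centre, 6 mm above what it lies on. It can be gripped across its 36 mm width. It belongs in the blue compartment. About 0.04 kg.
- soap_holder_c (a point): Green hard silicone soap holder: a rigid rectangular open dish, 90 mm long (its x axis), 50 mm wide (y), 24 mm tall, standing open side up (z up). Point: its centre, 12 mm above what it stands on. It can be gripped across its 50 mm width. About 0.08 kg. It belongs in the white compartment.
- tumbler_c (a point): Steel tumbler, empty, standing mouth up: round, 57 mm diameter at the foot, 60 mm at the rim, 80 mm tall. Point: its centre, on the axis half-way up (40 mm above its foot); z is up. About 0.11 kg. It belongs in the yellow compartment.
- bottle_amber_c (a point): Small round amber-brown glass bottle with a white cap, standing upright, 42 mm diameter, 75 mm tall over the cap. Point: its centre, half-way up (37.5 mm above its foot), sides straight from 5 to 41 mm above its foot, shoulder, neck and 21 mm cap above that; z is up along the bottle. About 0.1 kg. It belongs in the red compartment.
- comb_black_c (a point): Look-alike to be left alone: black plastic comb lying flat, same shape as the wooden one, 108 mm long (its x axis), 36 mm wide (y), 12 mm thick (z, up). Point: its centre, 6 mm above what it lies on. It can be gripped across its 36 mm width.
- bottle_green_c (a point): Look-alike to be left alone. Small round green glass bottle with a white cap, standing upright, 42 mm diameter, 75 mm tall over the cap. Point: its centre, half-way up (37.5 mm above its foot), sides straight from 5 to 41 mm above its foot, shoulder, neck and 21 mm cap above that; z is up along the bottle. About 0.1 kg.
- bin_blue: Blue shallow open compartment, one of four alike but for colour, in a row 102 mm apart along y in the grey box; order of colours varies. 134 mm long (its x) by 98 mm (y); walls 3 mm thick, rim 12 mm above the origin; inner floor 128 x 92 mm, 3 mm above the origin. Origin: centre of its underside, 3 mm above the ledge; z up. Fixed.
- bin_white: White shallow open compartment, one of four alike but for colour, in a row 102 mm apart along y in the grey box; order of colours varies. 134 mm long (its x) by 98 mm (y); walls 3 mm thick, rim 12 mm above the origin; inner floor 128 x 92 mm, 3 mm above the origin. Origin: centre of its underside, 3 mm above the ledge; z up. Fixed. Box rim: 20 mm high.
- bin_yellow: Yellow shallow open compartment, one of four alike but for colour, in a row 102 mm apart along y in the grey box; order of colours varies. 134 mm long (its x) by 98 mm (y); walls 3 mm thick, rim 12 mm above the origin; inner floor 128 x 92 mm, 3 mm above the origin. Origin: centre of its underside, 3 mm above the ledge; z up. Fixed.
- bin_red: Red shallow open compartment, one of four alike but for colour, in a row 102 mm apart along y in the grey box; order of colours varies. 134 mm long (its x) by 98 mm (y); walls 3 mm thick, rim 12 mm above the origin; inner floor 128 x 92 mm, 3 mm above the origin. Origin: centre of its underside, 3 mm above the ledge; z up. Fixed.
Not all that is in view belongs to the job. What is shaped like the part that bears comb_wood_c but pink or turquoise is not meant.

How it is judged:
By the outcome, as a careful person would: the job done as asked, in the order asked, and still so for the second after the job is handed in, with the robot touching nothing.
It also fails if it takes over 109 s, if anything falls off the work surface, if the arm or the gripper's body presses on something with over 40 N, if the wrist force passes 120 N, or if a joint passes its speed limit or range.

ROBOT

A 6-joint arm with a two-finger parallel gripper is mounted at the origin on the work surface. World frame = base frame: x ahead of the robot, y to its left, z up, the work surface at z = 0. Lengths are in m, angles in degrees, forces in N, time in s.
With the tool pointing down it reaches from about 0.325 to 0.85 m from the base axis. Payload 15.5 kg.
Tool frame: the origin (TCP) lies at the very end of the fingers, on their centre line; the grasp point (between the pads) lies 19 mm behind it (tcp_to_grasp is the z of the grasp point in the tool frame, in m); z points along the fingers, y is the direction in which the jaws open and shut (so a half turn about z gives the same grasp; the last joint's range is limited). The gripper opens to 91 mm and grips with 3 to 60 N. Pads are 32 mm wide; open, the fingers measure 118 mm over their backs; the gripper's body (76 mm by 178 mm) begins 60 mm behind the grasp point.
Start: joints at [63.169, 28.281, 77.091, -0, 74.628, -5.472], TCP at [0.228, 0.582, 0.214] pointing down, gripper open.
Joint ranges: [-166.48, 166.48], [-47.26, 123.95], [12.59, 153.08], [-70.14, 250.14], [6.76, 159.57], [-176.63, 176.63]. Speed limits (degrees/s): [108.29, 108.29, 147.25, 172.46, 172.46, 172.46].

INTERFACE

Orientations are given as a 3x3 rotation matrix whose columns are the frame's x, y, z axes.
In Python, from bench import * gives the robot as it stands. Calls block until the motion is done:
- reach(position, orientation): joint-space move of the TCP to a pose.
- line_to(position, attitude=None, vel=0.15): straight line of the TCP; attitude=None keeps the orientation; vel is the mean speed in m/s.
- move_j(angles): joint-space move.
- command_gripper(opening, effort=None): finger opening in m; effort is the grip in N (None keeps the last); returns when the fingers have stopped.
- dwell(seconds).
- inverse_kinematics(position, orientation): joint angles nearest the present ones, or None.
- observe(): the state.
- read_camera(name): name is "scene" or "top" or "wrist"; returns (picture, depth): 400x640x3 uint8, blue, green, red; 400x640 float32, m along the optical axis (not along the pixel's ray), 0 where there is no reading.
- camera_info(name): a dict with "fx", "fy", "cx", "cy" (pixels), "R" (3x3) and "t" (3): a world point X has camera coordinates R X + t. Camera axes: x right, y down, z forward; pixel columns grow to the right and rows downward; lengths in m; the calibration is good to about 2 mm. A picture is of the moment at which its call begins: read the wrist's pose just before it. camera_info takes no time and is no camera call; for the wrist camera it gives the pose at the moment of the call.
A pose or a line that the arm cannot do raises Unreachable and nothing moves.
- hand_in(): hands the job in, once; it reports no verdict.
The state is a dict: "clock": time; "joint_positions": joint angles; "qvel": joint speeds; "tau": joint torques, N m; "tool_pos": TCP position; "eef_rot": TCP orientation; "contact_force": force on the tool from outside, world axes, zero at the start; "ft_torque": the same for the moment, N m; "opening": finger opening in m.
Only numpy, scipy, OpenCV 4.12 (cv2) and the standard library are available. Lean on these libraries where they do the work, as an engineer would, in place of code of your own. Each camera call takes 0.05 s, during which the arm holds its last target.

## Working session

There is one attempt and no reset: what is moved stays moved. The work goes in short steps, each a Python script; the robot and the scene stay as the last script left them, time stands still between calls to the robot, and variables do not carry over. Pictures are saved under pics/ and viewed, and the job is handed in when it is done.

```bash
mkdir -p pics; ls
cat > h.py <<'E'
from bench import *
import numpy as np, cv2
def snap(name,fn):
    ci=camera_info(name); im,d=read_camera(name)
    ci={k:np.array(v) if k in'Rt' else v for k,v in ci.items()}
    cv2.imwrite('pics/%s.png'%fn,im); np.savez('pics/%s.npz'%fn,im=im,d=d,R=ci['R'],t=ci['t'],K=[ci['fx'],ci['fy'],ci['cx'],ci['cy']])
    return im,d,ci
E
python3 - <<'E'
from h import *
for n in ['scene','top','wrist']:
    im,d,ci=snap(n,n+'0'); print(n,ci)
print(observe())
E
```

```text
pics
scene {'fx': 405.68514339225766, 'fy': 405.68514339225766, 'cx': 319.4419356053858, 'cy': 194.68485678442192, 'R': array([[ 0.7530153 ,  0.65800161,  0.0013538 ],
       [ 0.41257983, -0.47055051, -0.77997442],
       [-0.5125874 ,  0.58789123, -0.62580993]]), 't': array([-0.41184936, -0.11393179,  1.29593083])}
top {'fx': 422.3475622674186, 'fy': 422.3475622674186, 'cx': 310.5536950176668, 'cy': 202.86865030910573, 'R': array([[ 0.00722029, -0.99996276,  0.00472669],
       [-0.97597592, -0.00807627, -0.21772869],
       [ 0.21775876, -0.00304107, -0.97599789]]), 't': array([0.07104947, 0.48764168, 1.14426813])}
wrist {'fx': 307.5791303344437, 'fy': 307.5791303344437, 'cx': 316.3806110372811, 'cy': 198.96913047277508, 'R': array([[ 0.36385892,  0.93145056, -0.00255644],
       [ 0.89786273, -0.35000521,  0.26709338],
       [ 0.24788952, -0.09947964, -0.96366726]]), 't': array([-0.62455286, -0.0307891 ,  0.39118471])}
{'clock': 0.15, 'joint_positions': array([ 6.31676391e+01,  2.83028402e+01,  7.71181282e+01, -1.10817382e-03,
        7.46273133e+01, -5.47335147e+00]), 'qvel': array([-0.00260556, -0.04343993, -0.06942911, -0.06064964, -0.06185377,
        0.09029673]), 'tau': array([ 1.33003996e-03, -8.79190421e+01, -3.82047701e+01,  7.08828494e-02,
        4.99775133e-02, -1.27311955e-04]), 'tool_pos': array([0.22752585, 0.58181767, 0.21352221]), 'eef_rot': array([[-9.31318477e-01,  3.64205659e-01, -3.63726339e-04],
       [ 3.64205835e-01,  9.31318169e-01, -7.60362358e-04],
       [ 6.18166738e-05, -8.40610768e-04, -9.99999645e-01]]), 'contact_force': array([-0.35154612, -0.59875067,  1.13057151]), 'ft_torque': array([0.03621349, 0.00926908, 0.00757261]), 'opening': 0.09139480516816958}
```

View pics/scene0.png

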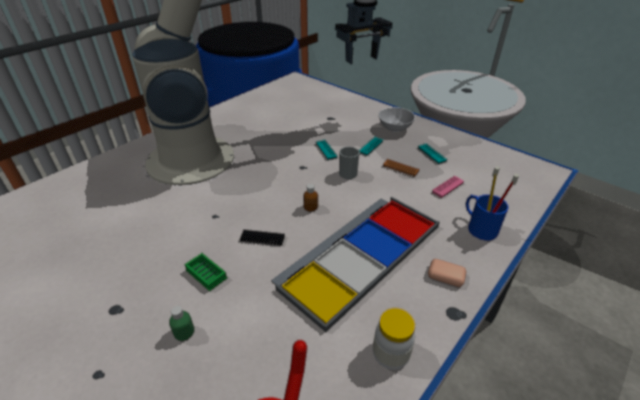

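View pics/top0.png

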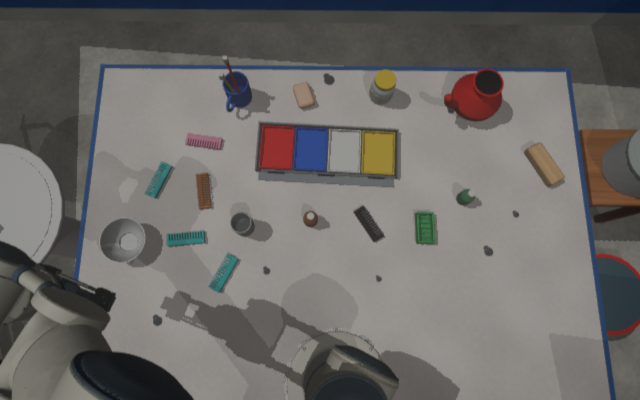

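View pics/wrist0.png

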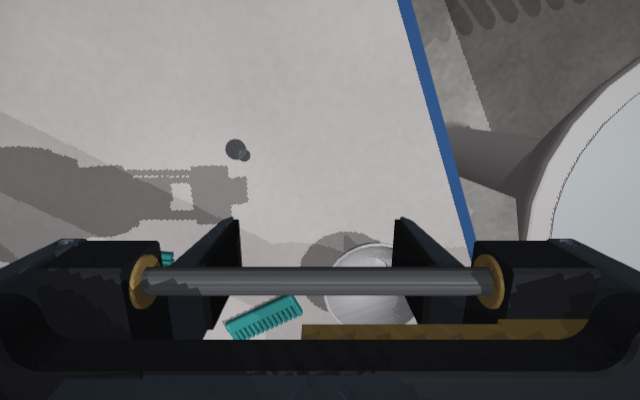

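The top view shows the wooden comb (204,190), tumbler (242,223), amber bottle (310,218), soap holder (425,228), and a row red/blue/white/yellow at (278..379,150). The look-alikes are the black comb (369,223) and the green bottle (466,197). Next I'll measure these using depth from both fixed cameras.

```bash
cat > m.py <<'E'
import numpy as np, cv2
def load(fn):
    z=np.load('pics/%s.npz'%fn); fx,fy,cx,cy=z['K']; d=z['d']
    v,u=np.mgrid[0:400,0:640]
    P=np.dstack([(u-cx)/fx*d,(v-cy)/fy*d,d])
    return z['im'],d,(P-z['t'])@z['R']
E
python3 - <<'E'
from m import *
reg={'top0':{'combw':(190,168,217,214),'tumb':(225,206,260,240),'amb':(298,205,322,232),'soap':(408,206,442,250),'combk':(350,202,388,246),'green':(453,185,480,208),'red':(266,132,288,164),'blue':(302,134,322,164),'white':(335,136,355,166),'yel':(368,138,390,168)},
'scene0':{'combw':(380,155,422,180),'tumb':(335,143,362,181),'amb':(300,182,322,213),'soap':(180,250,230,292),'combk':(236,226,288,248),'green':(165,308,198,342),'red':(385,210,420,235),'blue':(360,230,390,255),'white':(330,255,365,280),'yel':(295,275,340,310)}}
for fn in reg:
    im,d,W=load(fn)
    t=W[...,2][(d>0)&(abs(W[...,0]-.5)<.3)&(abs(W[...,1])<.3)]; print(fn,'table z',np.median(t))
    for k,(a,b,c,e) in reg[fn].items():
        w=W[b:e,a:c].reshape(-1,3); dd=d[b:e,a:c].ravel(); w=w[dd>0]
        z=w[:,2]; 
        if k in('red','blue','white','yel'): print(k,np.median(w,0).round(4),z.min().round(4),z.max().round(4)); continue
        o=w[z>np.median(t)+.006]; r=cv2.minAreaRect((o[:,:2]*1000).astype(np.float32))
        print(k,len(o),'zmax',np.percentile(o[:,2],[50,95,100]).round(4),'rect',np.round(r[0],1),np.round(r[1],1),round(r[2],1))
E
```

```text
top0 table z 0.0025293614989198476
combw 366 zmax [0.0127 0.0166 0.0192] rect [532.3 399.1] [109.2  48. ] 8.8
tumb 324 zmax [0.0531 0.0828 0.0857] rect [435.8 274.3] [82.3 57.9] 40.3
amb 196 zmax [0.0521 0.078  0.0798] rect [447.8  76.3] [43.  40.9] 33.6
soap 433 zmax [0.0196 0.0274 0.0331] rect [ 425.9 -257.1] [92.5 82.7] 7.9
combk 367 zmax [0.0135 0.0173 0.0196] rect [437.1 -93.9] [121.6  37.1] 33.9
green 232 zmax [0.0512 0.0781 0.085 ] rect [ 513.4 -371.7] [40.5 35.9] 31.8
red [0.6683 0.1791 0.0075] -0.0001 0.0146
blue [0.6661 0.073  0.0076] 0.0012 0.0168
white [ 0.6608 -0.0265  0.0076] 0.0002 0.0147
yel [ 0.6554 -0.1304  0.0077] 0.0008 0.0171
scene0 table z 0.0023080561022213292
combw 245 zmax [0.0125 0.0152 0.0166] rect [535.3 392.4] [107.4  37.9] 7.7
tumb 589 zmax [0.0562 0.0805 0.0842] rect [391.8 303.7] [ 82.  164.8] 31.6
amb 341 zmax [0.0447 0.0761 0.0779] rect [452.3  71.1] [40.5 34.8] 36.3
soap 692 zmax [0.0183 0.0266 0.0285] rect [ 427.7 -256. ] [51.2 92.8] 89.6
combk 439 zmax [0.0129 0.0152 0.0165] rect [439.7 -93.6] [107.5  39.7] 32.9
green 622 zmax [0.0482 0.0767 0.0797] rect [ 519.8 -376.6] [41.  38.4] 70.8
red [0.6727 0.1833 0.0078] -0.0002 0.0218
blue [0.6607 0.0765 0.0077] 0.0044 0.0191
white [ 0.6592 -0.0312  0.0078] 0.0029 0.0194
yel [ 0.6544 -0.13    0.0078] 0.0001 0.0223
```

```bash
python3 - <<'E'
from h import *
ci=camera_info('wrist'); o=observe(); R=np.array(ci['R']);t=np.array(ci['t'])
C=-R.T@t; E=o['eef_rot']; print('cam in tool',E.T@(C-o['tool_pos']), 'axes\n',(E.T@R.T).round(3))
def down(a): # jaw (y) direction angle a
    a=np.radians(a); y=np.array([np.cos(a),np.sin(a),0]); z=np.array([0,0,-1.]); return np.c_[np.cross(y,z),y,z]
print(down(68.6))
for p in [(.45,.25),(.45,-.05),(.45,-.25)]:
  for a in (90,-90): print(p,a,inverse_kinematics([*p,.28],down(a)))
E
cat >> h.py <<'E'
def down(a): # jaw (y) axis direction angle a deg
    a=np.radians(a); y=np.array([np.cos(a),np.sin(a),0]); z=np.array([0,0,-1.]); return np.c_[np.cross(y,z),y,z]
E
```

```text
cam in tool [ 0.07505041  0.00066848 -0.17014963] axes
 [[ 0.    -0.964 -0.267]
 [ 1.     0.001 -0.001]
 [ 0.002 -0.267  0.964]]
[[-0.93105582  0.36487678  0.        ]
 [ 0.36487678  0.93105582  0.        ]
 [ 0.          0.         -1.        ]]
(0.45, 0.25) 90 [ 2.24061450e+01  1.57129489e+01  8.68085510e+01 -2.54444375e-14
  7.74785001e+01 -6.75938550e+01]
(0.45, 0.25) -90 [ 2.24061450e+01  1.57129489e+01  8.68085510e+01 -2.54444375e-14
  7.74785001e+01  1.12406145e+02]
(0.45, -0.05) 90 [-1.39042388e+01  1.02941530e+01  9.43298058e+01 -2.54444375e-14
  7.53760412e+01 -1.03904239e+02]
(0.45, -0.05) -90 [-1.39042388e+01  1.02941530e+01  9.43298058e+01 -2.54444375e-14
  7.53760412e+01  7.60957612e+01]
(0.45, -0.25) 90 [-3.57030632e+01  1.57129489e+01  8.68085510e+01 -2.54444375e-14
  7.74785001e+01 -1.25703063e+02]
(0.45, -0.25) -90 [-3.57030632e+01  1.57129489e+01  8.68085510e+01 -2.54444375e-14
  7.74785001e+01  5.42969368e+01]
```

```bash
python3 - <<'E'
from h import *
for i,p in enumerate([(.48,.25,.27),(.48,.02,.27),(.48,-.2,.27)]):
    reach(p,down(-90)); dwell(.2); snap('wrist','w%d'%i); 
print(observe()['clock'], observe()['contact_force'])
E
python3 - <<'E'
import cv2,numpy as np
a=[cv2.imread('pics/w%d.png'%i)[:260] for i in range(3)]
cv2.imwrite('pics/w01.png',cv2.resize(np.vstack(a[:2]),None,fx=1.1,fy=1.1));cv2.imwrite('pics/w2b.png',a[2])
E
```

```text
4.5417 [-0.86907646  0.04924208  0.37611107]
```

View pics/w01.png

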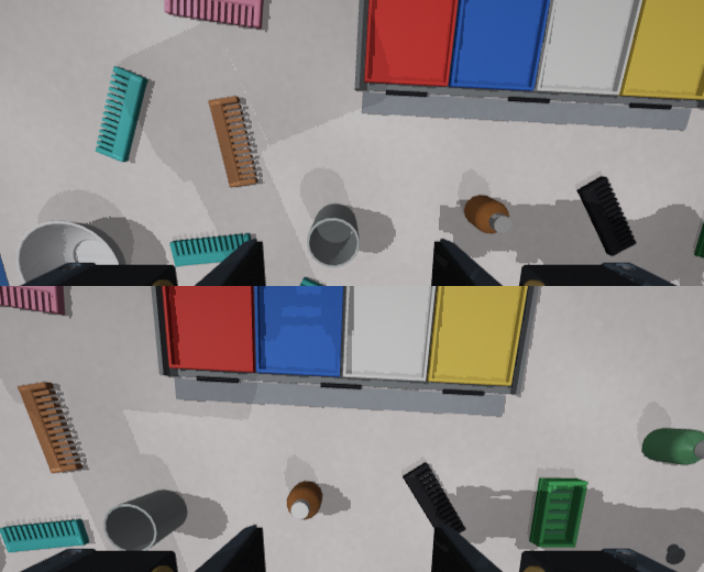

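View pics/w2b.png

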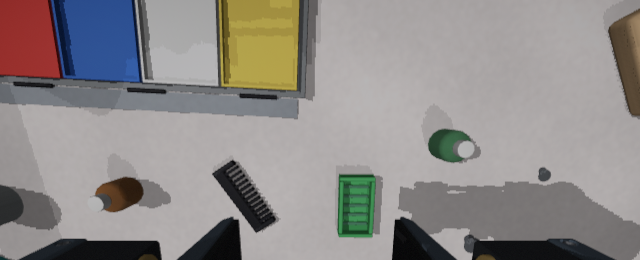

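Wrist views: wooden comb (w0 unscaled ~ (212,128)), tumbler (303,215), amber bottle (443,195). Soap holder in w2 at (356,205), bins top right/left. I'll fit each from its colour mask and depth.

Run:
```python
from m import *
def rep(fn,name,box,f):
    im,d,W=load(fn); a,b,c,e=box
    h=cv2.cvtColor(im,cv2.COLOR_BGR2HSV)[b:e,a:c].astype(int); w=W[b:e,a:c]; dd=d[b:e,a:c]
    m=f(h,w)&(dd>0); o=w[m]; r=cv2.minAreaRect((o[:,:2]*1000).astype(np.float32))
    print(fn,name,m.sum(),'z',np.percentile(o[:,2],[5,50,95]).round(4),'rect',np.round(r[0],1),np.round(r[1],1),round(r[2],1))
    return o
brown=lambda h,w:(h[...,0]<16)&(h[...,1]>90)
comb=lambda h,w:brown(h,w)&(w[...,2]>.006)
gr=lambda h,w:(h[...,0]>45)&(h[...,0]<80)&(h[...,1]>90)
hi=lambda zt:(lambda h,w:w[...,2]>zt)
for fn,b in [('w0',(180,80,245,175)),('w1',(10,80,80,175)),('top0',(190,168,217,214)),('scene0',(380,155,425,180))]: rep(fn,'combw',b,comb)
for fn,b in [('w1',(470,165,545,248)),('w2',(330,165,385,245)),('top0',(408,206,442,250)),('scene0',(180,250,230,292))]:
    rep(fn,'soap',b,gr); rep(fn,'soaptop',b,lambda h,w:gr(h,w)&(w[...,2]>.021))
def circ(o):
    A=np.c_[2*o[:,:2],np.ones(len(o))]; s=np.linalg.lstsq(A,(o[:,:2]**2).sum(1),rcond=None)[0]; return s[:2].round(4),np.sqrt(s[2]+s[0]**2+s[1]**2).round(4)
for fn,b in [('w0',(270,175,340,250)),('w1',(85,175,180,240)),('top0',(225,206,260,240)),('scene0',(335,143,362,181))]:
    o=rep(fn,'tumbRim',b,hi(.076)); print(circ(o))
for fn,b in [('w0',(415,170,475,220)),('w1',(255,150,300,220)),('w2',(80,165,150,220)),('top0',(298,205,322,232)),('scene0',(300,182,322,213))]:
    o=rep(fn,'ambCap',b,hi(.068)); print(o.mean(0).round(4))
    o=rep(fn,'ambBody',b,lambda h,w:(w[...,2]>.012)&(w[...,2]<.042)); print(circ(o))
C={'red':lambda h:((h[...,0]<6)|(h[...,0]>174))&(h[...,1]>120),'blue':lambda h:(h[...,0]>105)&(h[...,0]<125)&(h[...,1]>120),'yellow':lambda h:(h[...,0]>20)&(h[...,0]<32)&(h[...,1]>120)}
for fn,b in [('w1',(100,0,560,100)),('top0',(255,118,402,180)),('scene0',(272,195,442,328))]:
    for k in C: rep(fn,k,b,lambda h,w:C[k](h)&(w[...,0]<.8)&(w[...,2]>-.01)&(w[...,2]<.03))
    rep(fn,'box',b,lambda h,w:(w[...,2]>.018)&(w[...,2]<.03))
    im,d,W=load(fn)
# profile across ledge in w1 column 305
im,d,W=load('w1'); 
for v in range(70,140,4): print(v,W[v,290].round(4))
im,d,W=load('top0'); print('jar',W[70:103,365:400,2].max(),W[70:103,365:400].reshape(-1,3)[W[70:103,365:400,2].argmax()])
```

```text
w0 combw 1586 z [0.0087 0.0107 0.0122] rect [533.9 393. ] [106.2  35.9] 8.8
w1 combw 1718 z [0.0077 0.0102 0.0118] rect [533.8 393.4] [106.4  38.6] 9.6
top0 combw 343 z [0.0082 0.0126 0.0166] rect [531.7 393.1] [105.9  34. ] 9.2
scene0 combw 229 z [0.0073 0.0122 0.0151] rect [535.8 389.5] [106.5  34.2] 9.4
w1 soap 2652 z [0.0045 0.0113 0.024 ] rect [ 428.3 -254.1] [90.1 51.1] 1.0
w1 soaptop 741 z [0.0215 0.0232 0.0247] rect [ 428.4 -254.6] [88.6 50.2] 1.0
w2 soap 2195 z [0.0045 0.0084 0.0239] rect [ 428.4 -255.5] [49.7 89.4] 89.9
w2 soaptop 684 z [0.0215 0.0231 0.0244] rect [ 428.6 -255.5] [89.3 49.2] 0.6
top0 soap 479 z [0.0056 0.0118 0.0273] rect [ 424.3 -255. ] [85.7 51.1] 0.1
top0 soaptop 168 z [0.0216 0.0249 0.0287] rect [ 424.2 -255. ] [85.4 50.8] 0.7
scene0 soap 835 z [0.0061 0.0125 0.0261] rect [ 429.4 -257.1] [49.1 89.5] 89.6
scene0 soaptop 244 z [0.0216 0.0247 0.0272] rect [ 429.4 -257.1] [48.8 89.6] 89.1
w0 tumbRim 387 z [0.0767 0.0791 0.0803] rect [428.2 267.5] [58.5 59.2] 89.1
(array([0.4284, 0.2675]), np.float64(0.0282))
w1 tumbRim 410 z [0.0763 0.0786 0.0801] rect [454
[... 2240 characters left out ...]
68] rect [ 653.6 -126.3] [100.2 148.9] 87.2
scene0 box 1038 z [0.0182 0.021  0.0278] rect [662.5  26.6] [357.2 439.4] 30.2
70 [0.6112 0.056  0.0043]
74 [0.6061 0.056  0.0059]
78 [0.6005 0.0556 0.0123]
82 [0.5966 0.0565 0.0019]
86 [0.5916 0.0566 0.0018]
90 [0.5864 0.0566 0.0033]
94 [0.5813 0.0568 0.0026]
98 [0.5762 0.0569 0.0027]
102 [0.5711 0.057  0.0023]
106 [0.5658 0.0571 0.0028]
110 [ 5.606e-01  5.740e-02 -1.000e-04]
114 [ 0.5553  0.0576 -0.0006]
118 [5.50e-01 5.76e-02 4.00e-04]
122 [5.446e-01 5.770e-02 3.000e-04]
126 [ 0.5392  0.0579 -0.0007]
130 [ 0.5337  0.0581 -0.0018]
134 [ 0.5282  0.0582 -0.0014]
138 [ 0.5226  0.0584 -0.0018]
jar 1.2226410370022065 [0.22623913 0.07846494 1.22264104]
```

The measurements agree: table at z≈0, compartment floors at about 5–6 mm, rim at 14–15 mm, sizes within 2 mm of the text. The row runs at 87.3°, centred near (0.664, 0.027). Comb first.

```bash
cat >> h.py <<'E'
BA=-92.7
def bin_(k):
    o={'red':153,'blue':51,'white':-51,'yellow':-153}[k]/1000
    a=np.radians(87.3); return np.array([.6643,.027])+o*np.array([np.cos(a),np.sin(a)])
def pick(xy,a,h,op,effort,lift=.13):
    reach([*xy,lift],down(a)); command_gripper(op)
    line_to([*xy,h+.03],vel=.25); line_to([*xy,h],vel=.08)
    print('F down',observe()['contact_force'].round(1))
    command_gripper(0.0,effort); print('open',observe()['opening'])
    line_to([*xy,lift],vel=.2); o=observe(); print('lifted open',o['opening'],o['contact_force'].round(1),o['clock'])
E
python3 - <<'E'
from h import *
pick((.534,.393),-80.8,.003,.06,20)
snap('wrist','p1')
E
```

```text
F down [ 0.7 -0.5  0.2]
open 0.035798798254394845
lifted open 0.03602521402445957 [ 0.4 -0.3 -0.3] 9.725
```

View pics/p1.png

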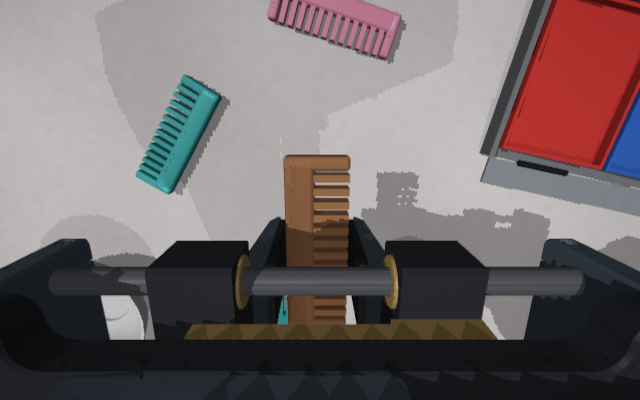

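The comb is held square between the fingers, its end at (318,157). Placing it in blue.

```bash
cat >> h.py <<'E'
def place(k,h,op,lift=.13,dx=0):
    xy=bin_(k)+[dx,0]
    reach([*xy,lift],down(BA)); line_to([*xy,h+.03],vel=.2); line_to([*xy,h],vel=.06)
    o=observe(); print('F place',o['contact_force'].round(1),o['opening'],o['tool_pos'].round(4))
    command_gripper(op); line_to([*xy,max(h+.05,.08)],vel=.12); line_to([*xy,lift],vel=.25); print('clock',observe()['clock'])
E
python3 - <<'E'
from h import *
place('blue',.0095,.05)
snap('top','t1')
pick((.4284,-.255),-89.2,.008,.075,25)
snap('wrist','p2')
E
python3 -c "
import cv2,numpy as np
a=cv2.imread('pics/t1.png')[100:260,160:500];b=cv2.imread('pics/p2.png')
cv2.imwrite('pics/c1.png',np.vstack([cv2.resize(a,(640,301)),b[100:390]]))"
```

```text
F place [-0.8  0.2  0.1] 0.0356468260737295 [0.6665 0.0779 0.0089]
clock 13.8417
F down [ 0.7  0.5 -0.4]
open 0.04995657681862237
lifted open 0.0497121473295096 [-0.3  0.4 -1.1] 18.2833
```

View pics/c1.png

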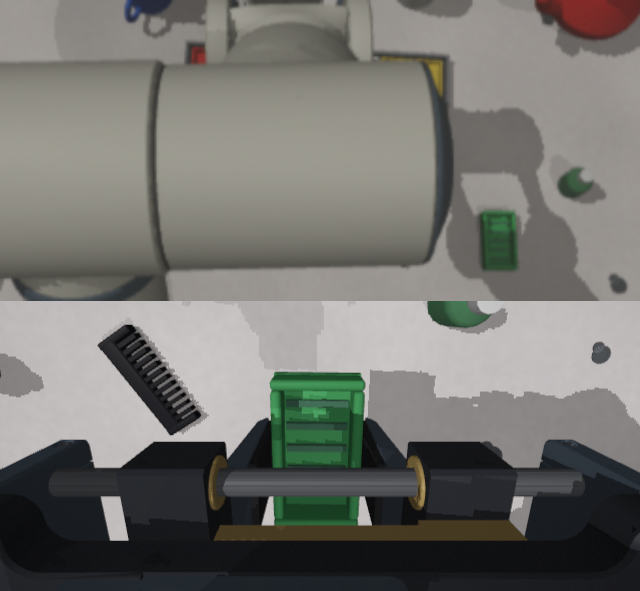

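The soap holder is held level. The top view of the comb is blocked by the arm, so I'll check it from the next pose.

```bash
python3 - <<'E'
from h import *
place('white',.0145,.058)
snap('wrist','p3')
pick((.4283,.2672),-90,.042,.085,20,lift=.16)
snap('wrist','p4');snap('top','t2')
E
python3 -c "
import cv2,numpy as np
a=cv2.imread('pics/t2.png')[100:260,160:500];b=cv2.imread('pics/p4.png')
cv2.imwrite('pics/c2.png',np.vstack([cv2.resize(a,(640,301)),b[100:390]]))"
```

```text
F place [ 0.  -0.6 -1.5] 0.05000017441095437 [ 0.6617 -0.0239  0.014 ]
clock 22.2083
F down [ 0.1 -0.8 -0.7]
open 0.06005624156113423
lifted open 0.05988576693921384 [ 0.4  0.5 -0. ] 26.5333
```

View pics/c2.png

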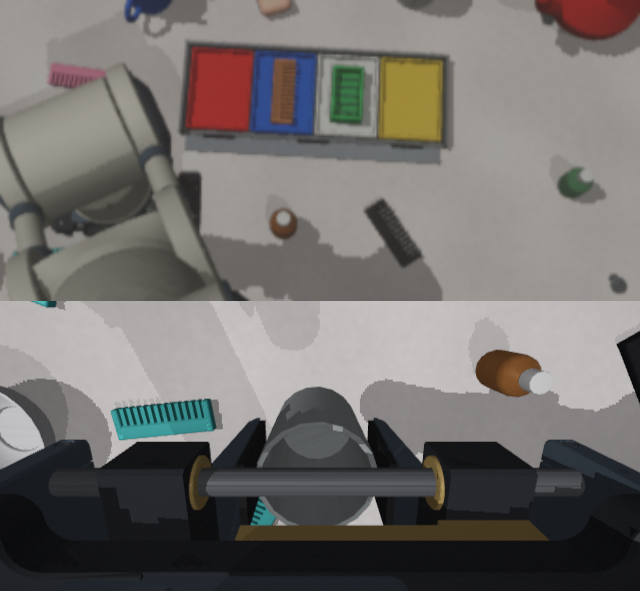

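View pics/p3.png

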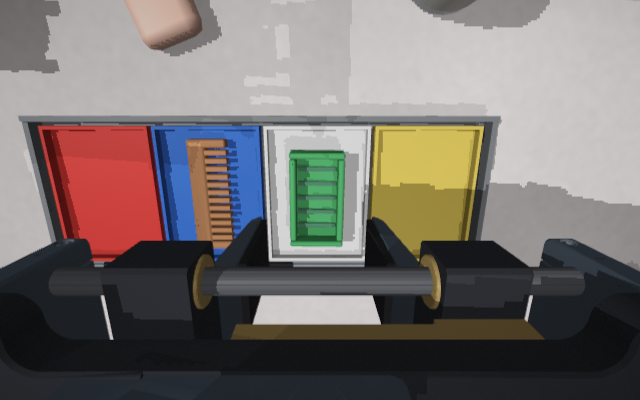

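The comb (blue, about (210,195)) and the soap holder (white, about (317,198)) lie flat inside their compartments, clear of the walls. The tumbler is held; next it goes in yellow, then the bottle.

```bash
python3 - <<'E'
from h import *
place('yellow',.0485,.085,lift=.18)
pick((.4488,.0757),-90,.013,.065,20,lift=.15)
snap('wrist','p5'); snap('scene','s2')
E
python3 -c "
import cv2,numpy as np
a=cv2.imread('pics/s2.png')[120:340,150:470];b=cv2.imread('pics/p5.png')
cv2.imwrite('pics/c3.png',np.vstack([cv2.resize(a,(480,330)),cv2.resize(b[40:390],(480,263))]))"
```

```text
F place [-0.3  0.2 -2. ] 0.060300127699672884 [ 0.6569 -0.1258  0.048 ]
clock 31.225
F down [ 0.   0.2 -0.7]
open 0.041599770890902665
lifted open 0.04118569780339713 [ 0.1 -1.  -1.5] 35.275
```

View pics/c3.png

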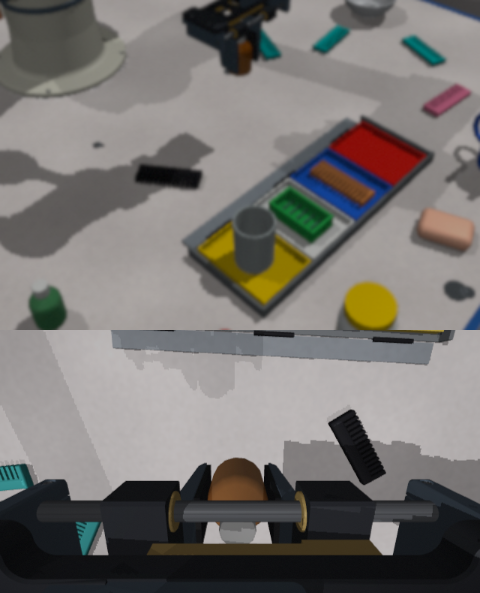

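The tumbler stands upright in yellow at (255,240) and the bottle is gripped upright. Placing it in red, then backing off for the checks.

```bash
python3 - <<'E'
from h import *
place('red',.0195,.058,lift=.2)
reach([.42,.1,.27],down(BA)); dwell(.3)
snap('wrist','f0'); snap('scene','f1'); 
reach([.3,.45,.27],down(BA)); snap('top','f2'); print(observe()['clock'])
E
python3 - <<'E'
from m import *
for fn in ['f0','f1','f2']:
    im,d,W=load(fn)
    ok=(d>0)
    a=np.radians(87.3); yd=np.array([np.cos(a),np.sin(a)]); xd=np.array([yd[1],-yd[0]])
    q=W[...,:2]-[.6643,.027]; ly=q@yd*1000; lx=q@xd*1000
    for k,o,zt in [('red',153,.026),('blue',51,.0105),('white',-51,.02),('yellow',-153,.026)]:
        m=ok&(abs(ly-o)<43)&(abs(lx)<62)&(W[...,2]>zt)&(W[...,2]<.15)
        if m.sum()<10: print(fn,k,'few');continue
        print(fn,k,m.sum(),'lx',np.percentile(lx[m],[1,99]).round(1),'ly',np.percentile(ly[m]-o,[1,99]).round(1),'ztop',np.percentile(W[m][:,2],[50,99]).round(4))
a=cv2.imread('pics/f1.png')[100:360,100:500];b=cv2.imread('pics/f2.png')[80:280,150:500]
cv2.imwrite('pics/c4.png',np.vstack([cv2.resize(a,(480,312)),cv2.resize(b,(480,274))]))
E
```

```text
F place [ 0.3  0.6 -0.2] 0.041237201908485926 [0.6712 0.1798 0.0188]
clock 39.6667
42.5583
f0 red few
f0 blue 436 lx [-53.9 -39. ] ly [-17.3  17.1] ztop [0.0166 0.0189]
f0 white 269 lx [-46.8 -42.2] ly [-23.4  25.1] ztop [0.0283 0.0311]
f0 yellow few
f1 red 322 lx [-18.4  19.4] ly [-22.5   9.4] ztop [0.0554 0.0836]
f1 blue 554 lx [-51.9  54.6] ly [-20.   30.2] ztop [0.0184 0.0221]
f1 white 456 lx [-45.1  44.1] ly [-26.   24.7] ztop [0.0293 0.0336]
f1 yellow 1005 lx [-28.3  28.6] ly [-29.7  27.3] ztop [0.0634 0.0889]
f2 red 190 lx [-22.3  12.7] ly [-20.4  17.9] ztop [0.058 0.086]
f2 blue 473 lx [-58.3  61.4] ly [-39.5  37.2] ztop [0.0181 0.0238]
f2 white 219 lx [-48.2  60.5] ly [-24.6  24.9] ztop [0.0301 0.036 ]
f2 yellow 353 lx [-31.5  26.2] ly [-27.5  28.8] ztop [0.0641 0.0908]
```

View pics/c4.png

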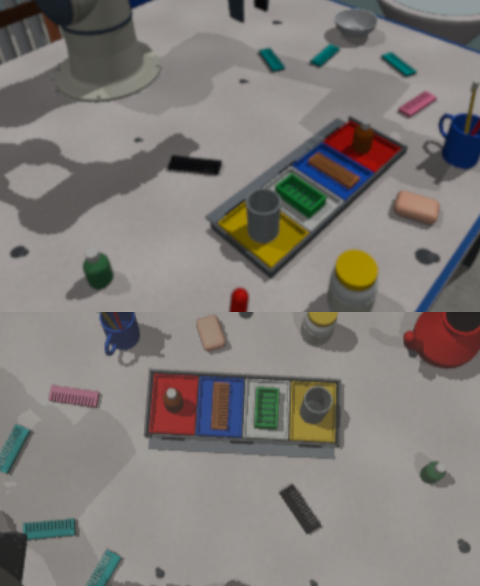

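View pics/f0.png

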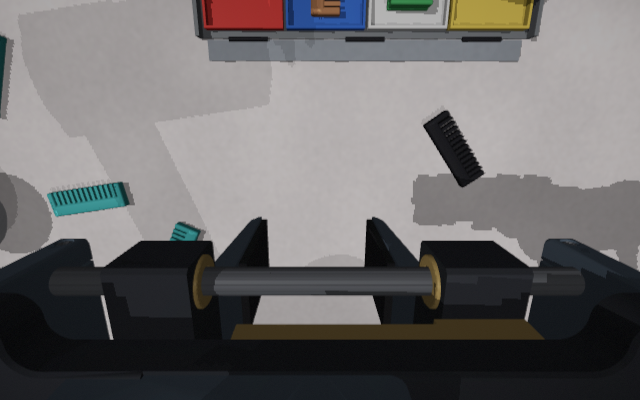

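All four things are centred in their compartments at the expected heights, and the look-alikes haven't moved. Handing in.

Run:
```python
from h import *
print(hand_in())
```

```text
the job is handed in; nothing more can be done
None
```

All four things are in their compartments and the job is handed in, at about 43 s on the robot's clock. I placed them in the order you listed: comb in blue, soap holder in white, tumbler in yellow, amber bottle in red. Each was set down within about 1 mm of the floor, with the wrist force changing by no more than about 2 N.

**Last checks:** In the scene and top pictures, all four lie within their compartment walls. The comb is flat, the soap holder is flat with its open side up, and the tumbler and bottle stand upright. The black comb and green bottle appear where they were, judged by eye rather than measured again.

**What disagreed:**
- **Height readings:** the fixed cameras read about 2–3 mm higher than the wrist camera and the sizes you gave. The measured tops are close to what they should be once that is allowed for.
- **Stray depth points:** the top camera gave some at compartment edges, so its extents for the comb and soap holder came out too wide. The scene camera gave roughly true sizes for both.
- **Final wrist view:** it showed only the near edge of the box, so it could not confirm the tumbler or the bottle.

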